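# Open the tight chickpea jar in the pantry's jar brace

### The job

Stand the jar with the red lid fully down in the square pocket of the wooden jar brace, still closed, then unscrew its tight lid anticlockwise while the brace keeps the jar from turning, and stop turning as soon as the lid comes free. Lift the lid straight off and finish while still holding it level in the gripper just above the open mouth, a few centimetres clear of it, with the jar left upright in the pocket. Do not tip the jar, and leave the other pantry things where they are.

Things in the scene. Friction and masses are not known exactly. Their poses are not given: they have to be found in the camera images.
- jar: clear glass jar of chickpeas with a red lid, about 0.42 kg, free. Square body 64 x 64 mm, 78 mm high, corners rounded; above it a round shoulder and a white collar (diameter 54 mm, 88 to 94 mm up), then the neck. 118 mm high with its lid. Origin: centre of the underside; z up; x and y square to its sides. It can be lifted by its closed lid (1.5 mm of play).
- jar_rim (a point): centre of the jar's mouth, on the rim of its round neck (diameter 37 mm), 105.5 mm above the jar's underside; hidden inside the lid while the jar is closed
- cap: the jar's red lid, 40 g, a separate fluted round piece 60 mm in diameter, 24 mm high, white radial bar on top. Origin: centre of its lower edge, 94 mm above the jar's origin when closed; z up. Grip it from above across its diameter, fingertips no lower than its lower edge. It does not rise as it turns. Lifted 12 mm, its lower edge clears the rim.
- collar (a joint): how far the lid is unscrewed, rad: angle of the white collar, which turns with the lid (0.05 play); 0 closed, growing anticlockwise from above. Takes 0.6 N m, stays where left; an unbraced jar turns along. Three lugs hold the lid down until about 1.1; it lifts straight off between 1.1 and 1.5 (aim for 1.3) and hooks again beyond.
- brace: light wooden jar brace screwed to the table (fixed), a block 130 x 130 mm and 45 mm high with black rubber strips round a square pocket in its top. Origin: centre of its underside; z up; x and y square to its sides and to the pocket's sides.
- brace_pocket (a point): centre of the pocket's floor, 10 mm above the table. Pocket 67.5 x 67.5 mm, 35 mm deep, sides parallel to the brace's x and y, 5 mm chamfer round its mouth. The jar fits at any quarter turn and can twist about 0.06 rad inside before it is braced. Jar seated: its origin is at this point.
- jar_yellow: same jar of dark beans with a yellow lid, a bystander, 118 mm high; origin: centre of the underside
- jar_green: same jar of white beans with a green lid, a bystander, 118 mm high; origin: centre of the underside
- sauce: dark sauce bottle with a red top, 60 mm in diameter, 170 mm high, a bystander; origin: centre of the underside
- tin_tall: tin with a green label, 74 mm in diameter, 100 mm high, a bystander; origin: centre of the underside
- tin_flat: flat tin with a yellow label, 84 mm in diameter, 50 mm high, a bystander; origin: centre of the underside
- carton: orange carton, 50 x 100 mm, 130 mm high, a bystander; origin: centre of the underside
- spoon: spoon lying on the table, a bystander; its handle points along its -x
- bowl: white bowl, 120 mm in diameter, 50 mm high, a bystander; origin: centre of the underside
There are look-alikes about, which are no part of the job. There is more than one size of the brace; the one meant has the size given above.

How it is judged:
By the outcome, as a careful person would: the job done as asked, in the order asked, and still so for the second after the job is handed in, while the arm keeps its last pose, push and grip.
It also fails if it takes over 42 s, if anything falls off the work surface, if the arm or the gripper's body presses on something with over 40 N, if the wrist force passes 120 N, or if a joint passes its speed limit or range.

### The arm

A 7-joint arm with a two-finger parallel gripper is mounted at the origin on the work surface. World frame = base frame: x ahead of the robot, y to its left, z up, the work surface at z = 0. Lengths are in mm, angles in rad, forces in N, time in s.
With the tool pointing down it reaches from about 400 to 875 mm from the base axis. Payload 4.4 kg.
Tool frame: the origin (TCP) lies at the very end of the fingers, on their centre line; the grasp point (between the pads) lies 19 mm behind it; y points along the fingers, z is the direction in which the jaws open and shut, and the axes are right-handed (so a half turn about y gives the same grasp; the last joint's range is limited). The gripper opens to 85 mm and grips with 20 to 120 N. Pads are 22 mm wide; open, the fingers measure 114 mm over their backs; the gripper's body (76 mm by 85 mm) begins 54 mm behind the grasp point. The pads swing forward as they close: fully open they stand 13 mm farther back than shut.
Start: joints at [-1.201, 0.628, 0.038, 1.517, -0.027, 0.996, -0.02], TCP at [274.367, 589.271, 231.313] pointing down, gripper open.
Joint ranges: [-3.06, 3.06], [-0.37, 2.12], [-1.25, 1.32], [0.18, 2.47], [-1.1, 4.24], [0.23, 1.98], [-2.94, 2.94]. Speed limits (rad/s): [2.57, 2.57, 3.14, 3.14, 3.14, 3.14, 3.14].

### API

Orientations are given as [roll, pitch, yaw] about the fixed x, y, z axes, in that order (R = Rz(yaw) Ry(pitch) Rx(roll)).
In Python, from cell import * gives the robot as it stands.
- The arm moves only by the tool apply_moves, never from a script. Its argument "targets" is a list of rows, each a list of 6 numbers: the shift along the tool's x, y, z in units of 40 mm (1.0 is 40 mm), then the turn, a rotation vector about the tool's x, y, z in units of 8 degrees (1.0 is 8 degrees). A call has 1 to 12 rows; each row shifts and turns the commanded pose from where the row before left it, along the tool's axes as they then stand; what a row does not reach is not made up. A row lasts 1/8 s, in which the tool goes at most 62.5 mm and 10.7 degrees, less where a joint would pass 70% of its speed; a pose out of reach is approached as far as the arm can. A call is refused whole if a number of a shift passes 1 or a number of a turn 1, either way. A call with a gripper value outside its range is refused whole. "jaw" is the gripper command: -1 is shut, 1 is fully open, values between are in proportion, set as the call begins (left out, the last holds). The fingers move at their own pace and stop on an object; the grip force is fixed at half the most. Time passes only in rows, so rows that do not move let the fingers close. It gives the time, the measured TCP pose, the force and the opening at its end, in the units of the state.
- read_state(): the state, without advancing time (a new reading comes with each control period).
- get_image(name): name is "scene" or "side" or "wrist"; returns the picture (480x640x3 uint8, red, green, blue); there is no depth.
- calibration(name): a dict with "fx", "fy", "cx", "cy" (pixels), "world_from_camera" (4x4, takes a point from camera to world coordinates). Camera axes: x right, y down, z forward; pixel columns grow to the right and rows downward; lengths in mm; the calibration is good to about 2 mm. A picture is of the moment at which its call begins: read the wrist's pose just before it. calibration takes no time and is no camera call; for the wrist camera it gives the pose at the moment of the call.
- finish_job(): hands the job in, once; it reports no verdict.
The state is a dict: "clock": time; "qpos": joint angles; "qd": joint speeds; "tau": joint torques, N m; "eef_pos": TCP position; "tool_rot": TCP orientation; "force": force on the tool from outside, world axes, zero at the start; "torque": the same for the moment, N m; "width": finger opening in mm.
Only numpy, scipy, OpenCV 4.12 (cv2) and the standard library are available. Lean on these libraries where they do the work, as an engineer would, in place of code of your own. Each camera call takes 0.05 s, during which the arm holds its last target. There are 200 camera calls.

## Working session

There is one attempt and no reset: what is moved stays moved. The work goes in short steps, Python scripts to look and compute and a tool call to move; the robot and the scene stay as the last step left them, time stands still between calls to the robot, and variables do not carry over. Pictures are saved under pics/ and viewed, about 8 in all and at most 12, crops included, and the job is handed in when it is done.

Besides the shell and the picture viewer there is one more tool, called after "Emit:" as name([rows], argument=value, ...), one row to a line, values as JSON. apply_moves: Moves the arm, as the interface text tells. Its arguments: {"type":"object","properties":{"targets":{"type":"array"},"jaw":{"type":"number"}},"required":["targets"]}

```bash
mkdir -p pics; ls; python3 - <<'E'
from cell import *
import cv2,numpy as np
s=read_state();print({k:np.round(v,3).tolist() for k,v in s.items()})
for n in ["scene","side"]:
    im=get_image(n);cv2.imwrite(f"pics/{n}0.png",cv2.cvtColor(im,cv2.COLOR_RGB2BGR))
for n in ["scene","side","wrist"]:
    c=calibration(n);print(n,c["fx"],c["cx"],c["cy"],np.round(c["world_from_camera"],3).tolist())
E
```

```text
pics
{'clock': 0.0, 'qpos': [-1.201, 0.629, 0.038, 1.518, -0.027, 0.996, -0.02], 'qd': [0.001, 0.001, 0.0, 0.001, 0.001, 0.0, -0.001], 'tau': [-0.001, -56.339, 1.226, -19.344, 0.011, 0.01, -0.0], 'eef_pos': [274.093, 588.674, 230.356], 'tool_rot': [-1.573, -0.0, -0.436], 'force': [0.499, -1.049, 0.449], 'torque': [-0.038, 0.023, 0.027], 'width': 85.405}
scene 448.408634675328 322.0209976267581 238.50031573122263 [[0.752, 0.324, -0.573, 1053.764], [0.659, -0.373, 0.654, -644.048], [-0.002, -0.869, -0.494, 615.963], [0.0, 0.0, 0.0, 1.0]]
side 505.33986264060843 325.64689567813997 240.7055918682077 [[0.89, -0.288, 0.354, 80.898], [-0.456, -0.552, 0.698, -797.042], [-0.006, -0.783, -0.622, 816.922], [0.0, 0.0, 0.0, 1.0]]
wrist 372.1380643410087 321.8126343376749 239.66258032844047 [[0.422, 0.862, 0.28, 203.058], [0.906, -0.401, -0.133, 621.498], [-0.002, 0.31, -0.951, 373.084], [0.0, 0.0, 0.0, 1.0]]
```

View pics/scene0.png

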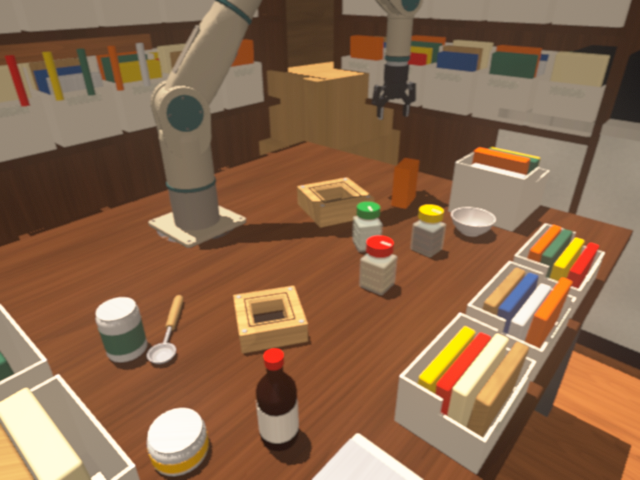

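View pics/side0.png

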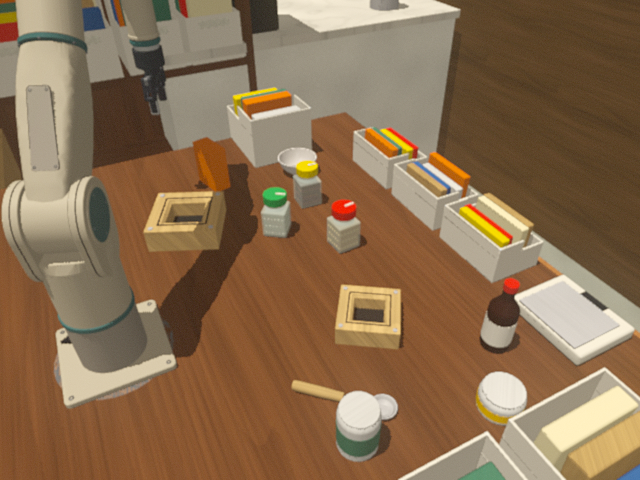

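Red-lid jar: scene (379,265), side (343,225); the sauce's red top is no jar. Brace candidates: A at scene (333,200)/side (187,220), and B at scene (270,318)/side (369,316). I need their sizes, so I'll enlarge both in both views.

```bash
cat > h.py <<'E'
import cv2,numpy as np
from cell import *
def tri(obs):
    "obs: list of (calib,(u,v)) -> point, residual mm"
    A=np.zeros((3,3));b=np.zeros(3);L=[]
    for c,(u,v) in obs:
        T=np.array(c["world_from_camera"]);d=T[:3,:3]@[(u-c["cx"])/c["fx"],(v-c["cy"])/c["fy"],1];d/=np.linalg.norm(d)
        P=np.eye(3)-np.outer(d,d);A+=P;b+=P@T[:3,3];L.append((P,T[:3,3]))
    x=np.linalg.solve(A,b);return x,max(np.linalg.norm(P@(x-o)) for P,o in L)
def onz(c,uv,z):
    T=np.array(c["world_from_camera"]);d=T[:3,:3]@[(uv[0]-c["cx"])/c["fx"],(uv[1]-c["cy"])/c["fy"],1]
    return T[:3,3]+d*(z-T[2,3])/d[2]
def crop(im,x,y,w,h,k):
    return cv2.resize(im[y:y+h,x:x+w],None,fx=k,fy=k,interpolation=cv2.INTER_CUBIC)
def proj(c,p):
    T=np.linalg.inv(np.array(c["world_from_camera"]));q=T[:3,:3]@p+T[:3,3]
    return np.array([c["fx"]*q[0]/q[2]+c["cx"],c["fy"]*q[1]/q[2]+c["cy"]])
E
python3 - <<'E'
from h import *
s=cv2.imread("pics/scene0.png");d=cv2.imread("pics/side0.png")
f=lambda im,x,y:crop(im,x,y,100,75,4)
cv2.imwrite("pics/c1.png",np.vstack([np.hstack([f(s,222,278),f(d,320,280)]),np.hstack([f(s,286,165),f(d,137,183)])]))
cv2.imwrite("pics/c2.png",np.hstack([f(s,330,230),f(d,293,190)]))
E
```

```text
(no output)
```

View pics/c1.png

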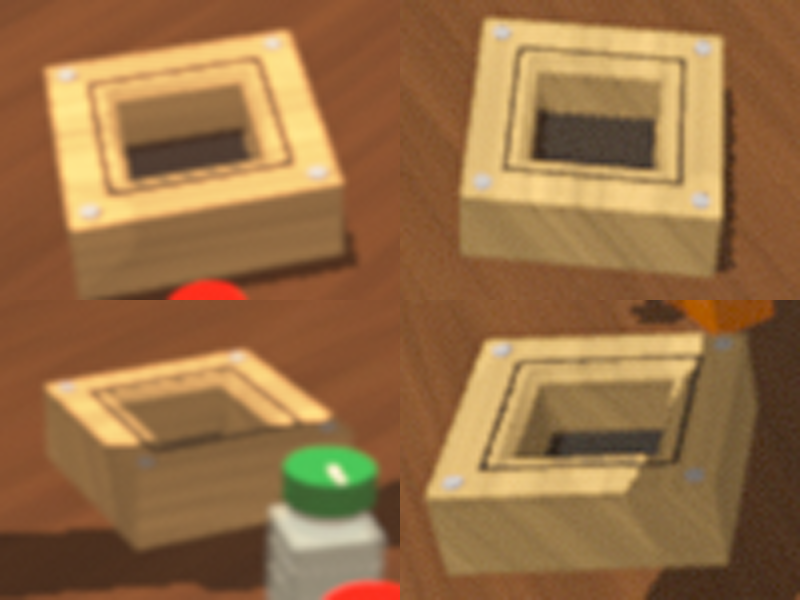

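View pics/c2.png

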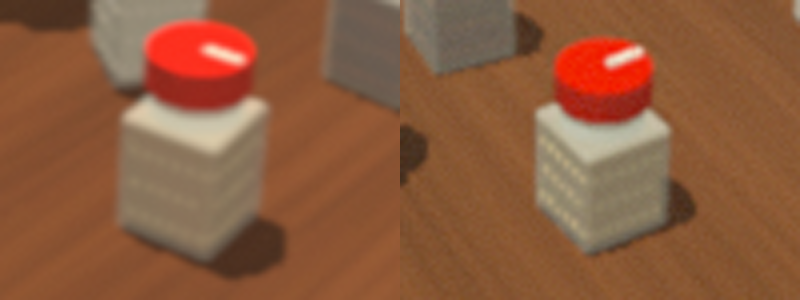

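```bash
python3 - <<'E'
from h import *
cs,cd=calibration("scene"),calibration("side")
g=lambda l,x,y:[(x+(a+.5)/4-.5,y+(b+.5)/4-.5) for a,b in l]
B=(g([(45,67),(290,30),(343,185),(72,233)],222,278),g([(85,20),(322,38),(322,218),(60,198)],320,280))
A=(g([(45,85),(247,49),(345,125),(135,147)],286,165),g([(90,40),(352,28),(332,188),(28,197)],137,183))
for n,(s,d) in dict(B=B,A=A).items():
    best=min(range(4),key=lambda k:sum(tri([(cs,s[i]),(cd,d[(i+k)%4])])[1] for i in range(4)))
    P=[tri([(cs,s[i]),(cd,d[(i+best)%4])]) for i in range(4)]
    X=np.array([p[0] for p in P]);print(n,best,X.round(1).tolist(),[round(p[1],1) for p in P])
    e=np.roll(X,-1,0)-X;print("edges",np.linalg.norm(e,axis=1).round(1),"yaw",np.degrees(np.arctan2(e[:,1],e[:,0])).round(1),"c",X.mean(0).round(1))
# jar: lid top centre; bottom front corners
t=tri([(cs,g([(200,48)],330,230)[0]),(cd,g([(204,66)],293,190)[0])]);print("lid top",t)
for z in (0,):
  S=[onz(cs,p,0).round(1) for p in g([(120,222),(208,260),(262,225)],330,230)]
  D=[onz(cd,p,0).round(1) for p in g([(138,208),(190,250),(266,224)],293,190)]
  print(S,D)
  for Q in (S,D):
    for i in (0,1): e=Q[i+1]-Q[i];print(np.linalg.norm(e).round(1),np.degrees(np.arctan2(e[1],e[0])).round(1))
# lid bar direction at z=118
for c,l,o in ((cs,[(203,48),(243,61)],(330,230)),(cd,[(207,65),(241,50)],(293,190))):
  p=[onz(c,q,118) for q in g(l,*o)];e=p[1]-p[0];print("bar",np.degrees(np.arctan2(e[1],e[0])).round(1),p[0].round(1))
E
```

```text
B 3 [[406.2, -192.4, 44.4], [479.9, -82.9, 43.6], [588.2, -156.4, 43.2], [516.0, -264.7, 43.6]] [np.float64(0.5), np.float64(0.8), np.float64(0.1), np.float64(0.4)]
edges [132.  130.8 130.1 131.4] yaw [  56.   -34.2 -123.7  146.6] c [ 497.6 -174.1   43.7]
A 3 [[129.2, 290.3, 61.3], [203.5, 452.3, 61.4], [363.8, 366.9, 70.5], [296.1, 202.5, 80.0]] [np.float64(0.3), np.float64(1.1), np.float64(0.2), np.float64(9.5)]
edges [178.2 181.9 178.  189.6] yaw [  65.4  -28.  -112.4  152.3] c [248.1 328.   68.3]
lid top (array([580.49357475,  89.80522751, 116.52449167]), np.float64(0.39191972156237087))
[array([551.7,  62.2,   0. ]), array([611.9,  65.5,   0. ]), array([616.3, 114.5,   0. ])] [array([547.6, 114.5,   0. ]), array([557.2,  61.5,  -0. ]), array([612.8,  61.9,   0. ])]
60.3 3.1
49.2 84.9
53.9 -79.7
55.6 0.4
bar 6.0 [582.9  89.4 118. ]
bar 9.8 [581.3  87.4 118. ]
```

Brace B measures 130 mm with its top at 44 mm, so it is the one meant. A is about 180 mm. Next I'll locate the neighbours to choose a grip direction.

```bash
python3 - <<'E'
from h import *
cs,cd=calibration("scene"),calibration("side")
J=np.array([580.5,90])
for n,s,d in [("green",(368.5,207.5),(275,194)),("yellow",(431.5,211),(307.5,167.5)),("sauce",(274,355),(512,284)),("carton",(407,162),(208,142))]:
    x,r=tri([(cs,s),(cd,d)]);e=x[:2]-J;print(n,x.round(),r.round(1),"dist",np.linalg.norm(e).round(),np.degrees(np.arctan2(e[1],e[0])).round())
R=lambda y:np.array([[np.cos(y),np.sin(y)],[-np.sin(y),np.cos(y)]])
for yaw in (-.436,-1.9):
  print((R(yaw)@(J-[274,589])/40).round(2))
E
```

```text
green [455. 221. 113.] 0.2 dist 182.0 134.0
yellow [587. 309. 112.] 2.2 dist 219.0 88.0
sauce [ 699. -342.  167.] 1.1 dist 448.0 -75.0
carton [377. 530. 135.] 1.2 dist 485.0 115.0
[12.21 -8.07]
[ 9.33 11.28]
```

Emit:
apply_moves([
  [1,0,-0.67,0,0,0],
  [1,0,-0.67,0,0,0],
  [1,0,-0.67,0,0,0],
  [1,0,-0.67,0,0,0],
  [1,0,-0.67,0,0,0],
  [1,0,-0.67,0,0,0],
  [1,0,-0.67,0,0,0],
  [1,0,-0.67,0,0,0],
  [1,0,-0.67,0,0,0],
  [1,0,-0.67,0,0,0],
  [1,0,-0.67,0,0,0],
  [1,0,-0.67,0,0,0],
], jaw=1)

```text
clock: 1.6
eef_pos: [574.2, 93.7, 231.0]
tool_rot: [-1.571, 0.001, -0.436]
force: [1.0, 0.5, -0.3]
width: 85.4
```

```bash
python3 - <<'E'
from h import *
import json
s=read_state();print({k:np.round(s[k],3).tolist() for k in ("clock","qpos","eef_pos","tool_rot","force")})
c=calibration("wrist");im=get_image("wrist");cv2.imwrite("pics/w1.png",im[:,:,::-1])
json.dump({k:np.array(v).tolist() for k,v in c.items()},open("w1.json","w"))
print(proj(c,np.array([580.5,90,118])),proj(c,np.array([497.6,-174.1,45])))
E
```

```text
{'clock': 1.6, 'qpos': [-0.247, 0.53, 0.058, 1.715, -0.037, 0.899, 0.961], 'eef_pos': [574.165, 93.715, 230.99], 'tool_rot': [-1.571, 0.001, -0.436], 'force': [0.969, 0.469, -0.309]}
[321.79332537 242.57815021] [ 30.36753173 254.57590876]
```

View w1.

View pics/w1.png

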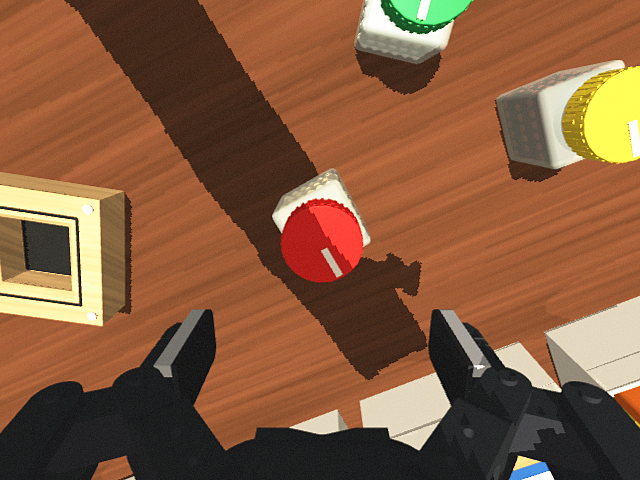

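```bash
python3 - <<'E'
from h import *
import json
c=json.load(open("w1.json"));im=cv2.imread("pics/w1.png")
hsv=cv2.cvtColor(im,cv2.COLOR_BGR2HSV);m=((hsv[...,0]<6)|(hsv[...,0]>174))&(hsv[...,1]>190)&(hsv[...,2]>60)
m=m.astype(np.uint8)*255;m[:190]=0;m[290:]=0;m[:,:270]=0;m[:,375:]=0
k=max(cv2.findContours(m,0,1)[0],key=cv2.contourArea);print(cv2.minEnclosingCircle(k),cv2.boundingRect(k))
# predicted lid outline for jar centre: fit x,y from silhouette of lid (cylinder r30 z94..118)
a=np.linspace(0,2*np.pi,90)
def sil(x,y):
    P=[proj(c,np.array([x+30*np.cos(t),y+30*np.sin(t),z])) for z in (94,118) for t in a]
    return cv2.convexHull(np.array(P,np.float32))
from scipy.optimize import minimize
def cost(v):
    q=cv2.moments(sil(*v));K=cv2.moments(cv2.convexHull(k))
    return (q["m10"]/q["m00"]-K["m10"]/K["m00"])**2+(q["m01"]/q["m00"]-K["m01"]/K["m00"])**2
r=minimize(cost,[580,90],method="Nelder-Mead");print("lid centre",r.x.round(1),r.fun, cv2.contourArea(sil(*r.x)),cv2.contourArea(cv2.convexHull(k)))
big=crop(im,262,160,120,130,4.6)
for yaw,col in ((-4,(255,255,0)),(4,(0,255,255))):
  for z in (0,78):
    t=np.radians(yaw);q=[]
    for sx,sy in ((1,1),(-1,1),(-1,-1),(1,-1)):
        p=r.x+32*np.array([sx*np.cos(t)-sy*np.sin(t),sx*np.sin(t)+sy*np.cos(t)]);q.append((proj(c,np.array([*p,z]))-[262,160]+.5)*4.6)
    cv2.polylines(big,[np.int32(q)],True,col,1)
cv2.imwrite("pics/w1c.png",big)
E
```

```text
((321.6255798339844, 240.47885131835938), 42.480613708496094) (280, 198, 83, 85)
lid centre [582.1  89. ] 2.311058876299843e-09 5528.262790645938 5385.0
```

View pics/w1c.png

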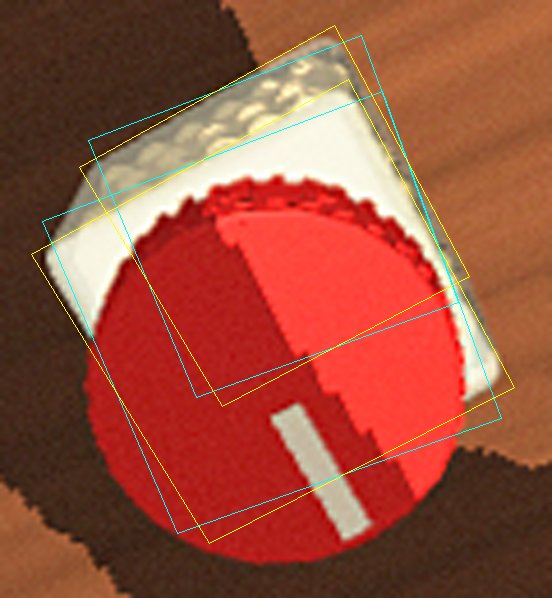

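The red-lid jar is confirmed: lid centre at about (322,240) in the wrist view, chickpeas visible, jar yaw about 4.5°. The right-hand brace agrees with its wrist view too. Now I'll descend and grip.

Emit:
apply_moves([
  [0.22,0,-0.02,0,0,0],
  [0,0.8,0,0,0,0],
  [0,0.8,0,0,0,0],
  [0,0.8,0,0,0,0],
  [0,0.6,0,0,0,0],
  [0,0.38,0,0,0,0],
  [0,0,0,0,0,0],
  [0,0,0,0,0,0],
])

```text
clock: 2.65
eef_pos: [582.0, 91.1, 96.9]
tool_rot: [-1.57, -0.001, -0.435]
force: [-0.3, -1.1, -0.4]
width: 85.2
```

Emit:
apply_moves([
  [0,0,0,0,0,0],
  [0,0,0,0,0,0],
  [0,0,0,0,0,0],
  [0,0,0,0,0,0],
  [0,0,0,0,0,0],
  [0,0,0,0,0,0],
  [0,0,0,0,0,0],
  [0,0,0,0,0,0],
], jaw=-1)

```text
clock: 3.65
eef_pos: [582.0, 90.8, 97.6]
tool_rot: [-1.57, -0.001, -0.436]
force: [-1.7, 0.2, 6.5]
width: 57.9
```

Emit:
apply_moves([
  [0,-0.2,0,0,0,0],
  [0,-0.4,0,0,0,0],
  [0,-0.5,0,0,0,0],
  [0,-0.5,0,0,0,0],
  [0,-0.4,0,0,0,0],
  [0,0,0,0,0,0],
  [0,0,0,0,0,0],
])

```text
clock: 4.53
eef_pos: [580.8, 90.5, 175.6]
tool_rot: [-1.572, 0.001, -0.436]
force: [-0.1, -0.2, -4.7]
width: 57.6
```

```bash
python3 - <<'E'
from h import *
s=read_state();print({k:np.round(s[k],3).tolist() for k in ("clock","qpos","eef_pos","tool_rot","force","torque","width")})
p=s["eef_pos"];y=s["tool_rot"][2];e=np.array([497.6,-174.1])-p[:2]
print((np.array([[np.cos(y),np.sin(y)],[-np.sin(y),np.cos(y)]])@e/40).round(3))
im=get_image("side")[:,:,::-1]; im2=get_image("scene")[:,:,::-1]
cv2.imwrite("pics/l1.png",np.hstack([crop(im,280,120,130,150,3),crop(im2,315,170,130,150,3)]))
E
```

```text
{'clock': 4.525, 'qpos': [-0.236, 0.606, 0.052, 1.754, -0.042, 0.784, 0.972], 'eef_pos': [580.751, 90.548, 175.576], 'tool_rot': [-1.572, 0.001, -0.436], 'force': [-0.052, -0.165, -4.665], 'torque': [-0.032, 0.016, -0.045], 'width': 57.624}
[ 0.909 -6.875]
```

View pics/l1.png

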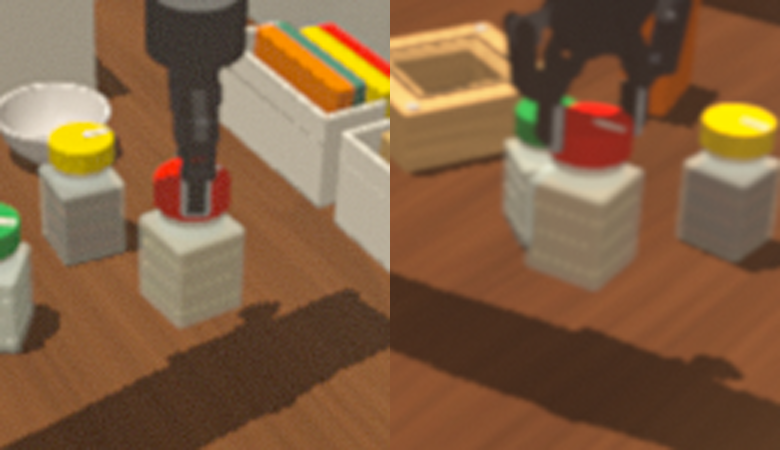

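Emit:
apply_moves([
  [0.09,0,-0.45,0,0,0],
  [0.09,0,-0.7,0,0,0],
  [0.09,0,-0.7,0,0,0],
  [0.09,0,-0.7,0,0,0],
  [0.09,0,-0.7,0,0,0],
  [0.09,0,-0.7,0,0,0],
  [0.09,0,-0.7,0,0,0],
  [0.09,0,-0.7,0,0,0],
  [0.09,0,-0.7,0,0,0],
  [0.1,0,-0.6,0,0,0],
  [0,0,-0.23,0,0,0],
  [0,0,0,0,0,0],
])

```text
clock: 6.12
eef_pos: [497.4, -174.9, 175.9]
tool_rot: [-1.571, 0.001, -0.438]
force: [1.1, 2.6, -5.2]
width: 57.7
```

Emit:
apply_moves([
  [0,0,0,0,0.5,0],
  [0,0,0,0,0.8,0],
  [0,0,0,0,0.8,0],
  [0,0,0,0,0.8,0],
  [0,0,0,0,0.8,0],
  [0,0,0,0,0.7,0],
  [0,0,0,0,0.39,0],
  [0,0,0,0,0,0],
  [0,0,0,0,0,0],
])

```text
clock: 7.25
eef_pos: [498.4, -173.3, 176.0]
tool_rot: [-1.571, 0.0, -1.102]
force: [-1.0, 0.2, -4.4]
width: 57.7
```

```bash
python3 - <<'E'
from h import *
import json
s=read_state();print({k:np.round(s[k],3).tolist() for k in ("clock","qpos","eef_pos","tool_rot","force","torque","width")})
out=[]
x0=s["eef_pos"][:2];zb=s["eef_pos"][2]-99
for n,o in (("side",(310,190)),("scene",(210,200))):
    c=calibration(n);im=get_image(n)[:,:,::-1];cv2.imwrite(f"pics/{n}2.png",im)
    b=crop(im,*o,120,180,3.3)
    def sq(ctr,h,yaw,z,col):
        t=np.radians(yaw);q=[(proj(c,np.array([ctr[0]+h*(i*np.cos(t)-j*np.sin(t)),ctr[1]+h*(i*np.sin(t)+j*np.cos(t)),z]))-o+.5)*3.3 for i,j in ((1,1),(-1,1),(-1,-1),(1,-1))]
        cv2.polylines(b,[np.int32(q)],True,col,1)
    sq(x0,32,-33.8,zb,(255,255,0));sq(x0,32,-33.8,zb+78,(255,255,0))
    sq((497.6,-174.1),65,-33.8,44,(0,255,0));sq((497.6,-174.1),33.75+5,-33.8,44,(0,255,0))
    out.append(b)
cv2.imwrite("pics/l2.png",np.hstack(out))
E
```

```text
{'clock': 7.25, 'qpos': [0.129, 0.539, 0.225, 1.921, -0.179, 0.701, 0.929], 'eef_pos': [498.419, -173.306, 176.006], 'tool_rot': [-1.571, 0.0, -1.102], 'force': [-1.022, 0.184, -4.421], 'torque': [0.003, 0.029, 0.018], 'width': 57.74}
```

View pics/l2.png

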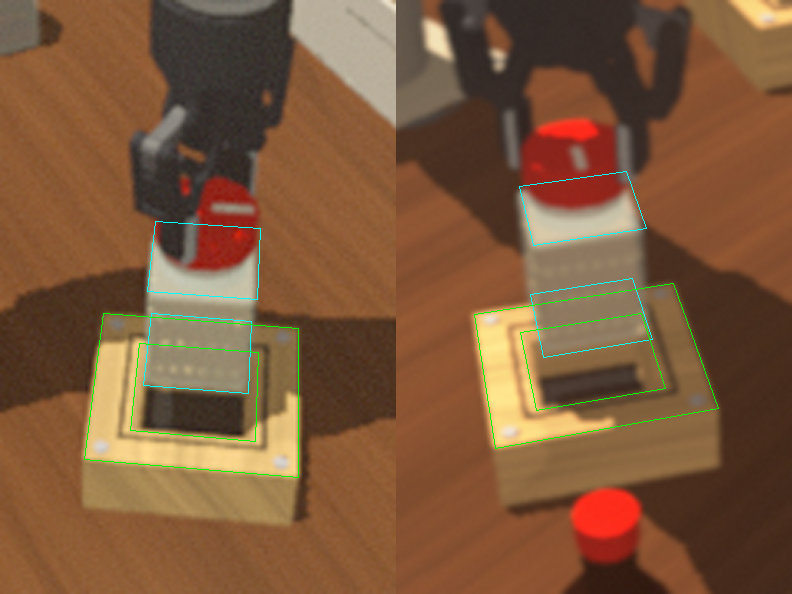

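Emit:
apply_moves([
  [0.02,0.3,0,0,0,0],
  [0,0.3,0,0,0,0],
  [0,0.1,0,0,0,0],
  [0,0.1,0,0,0,0],
  [0,0.1,0,0,0,0],
  [0,0.1,0,0,0,0],
  [0,0,0,0,0,0],
])

```text
clock: 8.22
eef_pos: [498.4, -174.8, 135.9]
tool_rot: [-1.571, 0.0, -1.105]
force: [0.5, -0.3, -4.9]
width: 57.8
```

Emit:
apply_moves([
  [0,0.1,0,0,0,0],
  [0,0.1,0,0,0,0],
  [0,0.1,0,0,0,0],
  [0,0,0,0,0,0],
])

```text
clock: 8.72
eef_pos: [498.2, -174.8, 123.7]
tool_rot: [-1.571, 0.001, -1.105]
force: [-0.4, -0.5, -5.2]
width: 57.5
```

Emit:
apply_moves([
  [0,0.1,0,0,0,0],
  [0,0.1,0,0,0,0],
  [0,0.1,0,0,0,0],
  [0,0.05,0,0,0,0],
  [0,0,0,0,0,0],
])

```text
clock: 9.35
eef_pos: [498.4, -174.9, 109.9]
tool_rot: [-1.571, 0.0, -1.105]
force: [1.1, 0.1, -4.1]
width: 58.1
```

Emit:
apply_moves([
  [0,0.04,0,0,0,0],
  [0,0,0,0,0,0],
])

```text
clock: 9.6
eef_pos: [499.1, -175.1, 108.9]
tool_rot: [-1.57, -0.001, -1.105]
force: [0.3, -0.0, -0.7]
width: 57.4
```

Emit:
apply_moves([
  [0,0.02,0,0,0,0],
  [0,0.02,0,0,0,0],
  [0,0,0,0,0,0],
])

```text
clock: 9.98
eef_pos: [498.9, -175.0, 107.6]
tool_rot: [-1.57, -0.001, -1.105]
force: [-1.2, 0.6, 5.4]
width: 58.0
```

```bash
python3 - <<'E'
from h import *
s=read_state();print({k:np.round(s[k],3).tolist() for k in ("clock","qpos","eef_pos","tool_rot","force","torque","width")})
E
```

```text
{'clock': 9.975, 'qpos': [0.162, 0.645, 0.184, 1.972, -0.216, 0.542, 0.962], 'eef_pos': [498.927, -175.04, 107.584], 'tool_rot': [-1.57, -0.001, -1.105], 'force': [-1.198, 0.583, 5.374], 'torque': [0.062, 0.201, -0.016], 'width': 57.983}
```

Emit:
apply_moves([
  [0,0,0,0,-0.5,0],
  [0,0,0,0,-0.7,0],
  [0,0,0,0,-0.7,0],
  [0,0,0,0,-0.7,0],
  [0,0,0,0,-0.7,0],
  [0,0,0,0,-0.7,0],
  [0,0,0,0,0,0],
])

```text
clock: 10.85
eef_pos: [498.6, -174.0, 107.6]
tool_rot: [-1.569, 0.0, -0.546]
force: [-0.9, 3.2, 6.3]
width: 57.8
```

```bash
python3 - <<'E'
from h import *
s=read_state();print({k:np.round(s[k],3).tolist() for k in ("clock","qpos","eef_pos","tool_rot","force","torque","width")})
E
```

```text
{'clock': 10.85, 'qpos': [0.265, 0.637, 0.028, 1.97, -0.035, 0.536, 1.342], 'eef_pos': [498.647, -174.026, 107.586], 'tool_rot': [-1.569, 0.0, -0.546], 'force': [-0.872, 3.163, 6.255], 'torque': [0.595, 0.299, -0.25], 'width': 57.843}
```

Emit:
apply_moves([
  [0,0,0,0,-0.5,0],
  [0,0,0,0,-0.7,0],
  [0,0,0,0,-0.7,0],
  [0,0,0,0,-0.7,0],
  [0,0,0,0,-0.7,0],
  [0,0,0,0,-0.7,0],
  [0,0,0,0,-0.7,0],
  [0,0,0,0,-0.6,0],
  [0,0,0,0,-0.4,0],
  [0,0,0,0,0,0],
])

```text
clock: 12.1
eef_pos: [498.5, -173.6, 107.6]
tool_rot: [-1.569, -0.0, 0.249]
force: [-0.5, 3.1, 6.7]
width: 57.9
```

```bash
python3 - <<'E'
from h import *
s=read_state();print({k:np.round(s[k],3).tolist() for k in ("clock","qpos","eef_pos","tool_rot","force","torque","width")})
out=[]
for n,o in (("side",(310,210)),("scene",(210,220))):
    im=get_image(n)[:,:,::-1];cv2.imwrite(f"pics/{n}3.png",im);out.append(crop(im,*o,120,140,3.3))
im=get_image("wrist")[:,:,::-1];cv2.imwrite("pics/w3.png",im)
cv2.imwrite("pics/l3.png",np.hstack(out))
E
```

```text
{'clock': 12.1, 'qpos': [0.413, 0.641, -0.194, 1.966, 0.218, 0.555, 1.89], 'eef_pos': [498.508, -173.641, 107.594], 'tool_rot': [-1.569, -0.0, 0.249], 'force': [-0.455, 3.063, 6.667], 'torque': [0.818, 0.419, -0.349], 'width': 57.905}
```

View pics/l3.png

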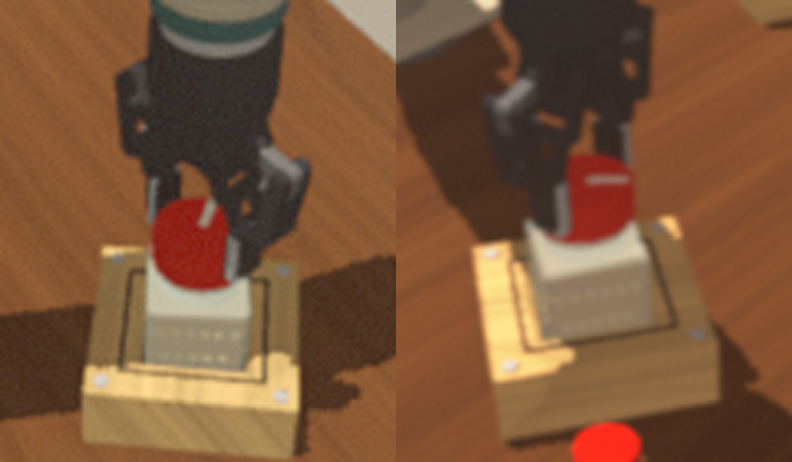

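```bash
python3 - <<'E'
from h import *
cs,cd=calibration("scene"),calibration("side")
def ang(n,o,c,z,k=3.3):
    im=cv2.imread(f"pics/{n}.png")[o[1]:o[1]+o[3],o[0]:o[0]+o[2]]
    h=cv2.cvtColor(im,cv2.COLOR_BGR2HSV).astype(int)
    w=np.clip(200-h[...,1],0,200).astype(float)*(h[...,2]>110)*(h[...,1]<140)
    w=w.astype(np.float32);ys,xs=np.nonzero(w>0);P=np.array([onz(c,(x+o[0],y+o[1]),z)[:2] for x,y in zip(xs,ys)])
    ww=w[ys,xs];m=(P*ww[:,None]).sum(0)/ww.sum();C=((P-m)*ww[:,None]).T@(P-m);v=np.linalg.eigh(C)[1][:,1]
    print(n,len(xs),m.round(1),np.degrees(np.arctan2(v[1],v[0])).round(1)%180)
# boxes x,y,w,h round the bar (inside lid)
ang("side2",(371,249,18,8),cd,194);ang("scene2",(261,242,9,11),cs,194)
ang("side3",(368,270,9,11),cd,128);ang("scene3",(266,271,16,7),cs,128)
E
```

```text
side2 42 [ 511.7 -179.4] 153.1
scene2 28 [ 506.9 -179.7] 145.0
side3 30 [ 507.5 -164.5] 45.0
scene3 34 [ 508.2 -164.4] 43.5
```

The bar is now at about 44° and was at about −31°, so the lid turned about 75° with the tool. Estimated collar angle is 1.2 to 1.3. I'll add a small final turn, then a gentle test lift.

Emit:
apply_moves([
  [0,0,0,0,-0.3,0],
  [0,0,0,0,0,0],
  [0,-0.05,0,0,0,0],
  [0,-0.05,0,0,0,0],
  [0,-0.03,0,0,0,0],
  [0,0,0,0,0,0],
])

```text
clock: 13.0
eef_pos: [498.1, -174.9, 112.1]
tool_rot: [-1.571, 0.001, 0.292]
force: [-0.4, 1.4, -4.7]
width: 57.9
```

The force of −4.7 N at 3 mm lift suggests the jar is coming along. I'll set it back down and look.

Emit:
apply_moves([
  [0,0.05,0,0,0,0],
  [0,0.05,0,0,0,0],
  [0,0,0,0,0,0],
])

```text
clock: 13.38
eef_pos: [498.6, -174.7, 109.0]
tool_rot: [-1.571, -0.0, 0.291]
force: [-2.2, 4.4, 4.7]
width: 57.6
```

```bash
python3 - <<'E'
from h import *
s=read_state();print({k:np.round(s[k],3).tolist() for k in ("clock","eef_pos","tool_rot","force","torque","width")})
c=calibration("wrist");print(proj(c,np.array([498.5,-174.5,128])))
im=get_image("wrist")[:,:,::-1];cv2.imwrite("pics/w4.png",im)
x,y=np.int32(proj(c,np.array([498.5,-174.5,110])))-[100,100]
a=crop(im,max(x,0),max(y,0),200,200,2.9)
E
```

```text
{'clock': 13.375, 'eef_pos': [498.566, -174.662, 108.972], 'tool_rot': [-1.571, -0.0, 0.291], 'force': [-2.205, 4.396, 4.675], 'torque': [0.733, 0.616, -0.491], 'width': 57.579}
[325.73881294 335.96858641]
```

View pics/w4.png

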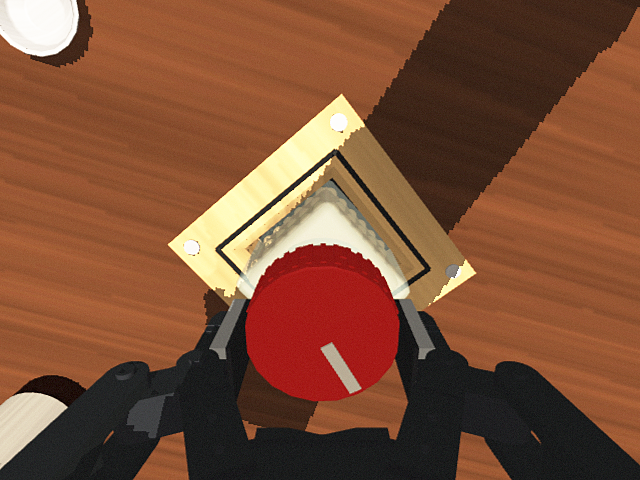

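```bash
python3 - <<'E'
from h import *
c=calibration("wrist");im=cv2.imread("pics/w4.png")
o=(205,85);k=3.0;b=crop(im,*o,230,170,k)
def sq(ctr,h,yaw,z,col):
    t=np.radians(yaw);q=[(proj(c,np.array([ctr[0]+h*(i*np.cos(t)-j*np.sin(t)),ctr[1]+h*(i*np.sin(t)+j*np.cos(t)),z]))-o+.5)*k for i,j in ((1,1),(-1,1),(-1,-1),(1,-1))]
    cv2.polylines(b,[np.int32(q)],True,col,1)
sq((498.5,-174.5),65,-33.8,45,(0,255,0))
sq((498.5,-174.5),32,-33.8,88,(255,255,0));sq((498.5,-174.5),32,-25.8,88,(255,0,255))
cv2.imwrite("pics/w4c.png",b)
E
```

```text
(no output)
```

View pics/w4c.png

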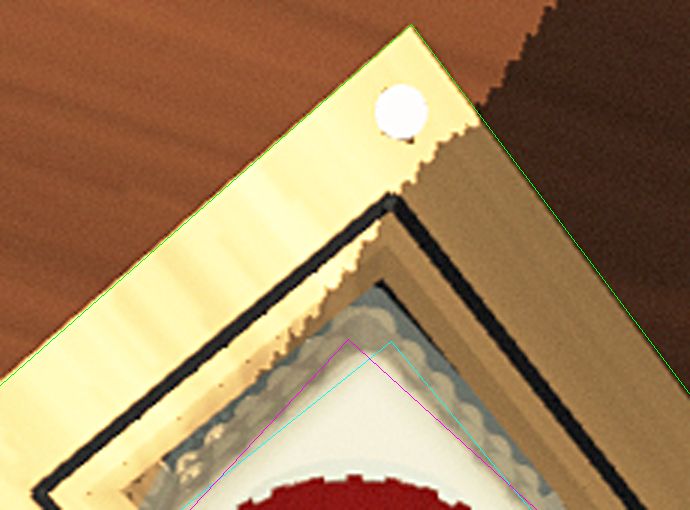

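The jar sits about square in the pocket, so the collar should be near 1.3. A residual wrist torque of −0.5 N m is loading the collar drive and binding the lid. I'll unwind it slightly within the play.

Emit:
apply_moves([
  [0,0,0,0,0.2,0],
  [0,0,0,0,0.2,0],
  [0,0,0,0,0,0],
])

```text
clock: 13.8
eef_pos: [498.9, -175.2, 108.1]
tool_rot: [-1.571, -0.0, 0.236]
force: [-1.2, 1.5, 0.5]
width: 57.2
```

```bash
python3 - <<'E'
from h import *
s=read_state();print({k:np.round(s[k],3).tolist() for k in ("clock","eef_pos","tool_rot","force","torque","width")})
E
```

```text
{'clock': 13.8, 'eef_pos': [498.9, -175.179, 108.145], 'tool_rot': [-1.571, -0.0, 0.236], 'force': [-1.191, 1.455, 0.495], 'torque': [0.304, 0.231, -0.049], 'width': 57.204}
```

Torque is relieved and the jar settled down (z 108.1, force about 0). Gentle test lift.

Emit:
apply_moves([
  [0,-0.04,0,0,0,0],
  [0,-0.03,0,0,0,0],
  [0,0,0,0,0,0],
])

```text
clock: 14.18
eef_pos: [498.8, -175.1, 111.0]
tool_rot: [-1.571, -0.001, 0.236]
force: [-0.6, 0.3, -1.1]
width: 58.0
```

```bash
python3 - <<'E'
from h import *
s=read_state();print({k:np.round(s[k],3).tolist() for k in ("clock","eef_pos","tool_rot","force","torque","width")})
E
```

```text
{'clock': 14.175, 'eef_pos': [498.841, -175.063, 111.017], 'tool_rot': [-1.571, -0.001, 0.236], 'force': [-0.618, 0.311, -1.135], 'torque': [0.215, 0.028, -0.044], 'width': 58.013}
```

Emit:
apply_moves([
  [0,-0.05,0,0,0,0],
  [0,-0.05,0,0,0,0],
  [0,0,0,0,0,0],
])

```text
clock: 14.55
eef_pos: [498.8, -175.2, 115.2]
tool_rot: [-1.571, -0.001, 0.236]
force: [-0.2, 0.1, -0.6]
width: 57.4
```

Emit:
apply_moves([
  [0,-0.1,0,0,0,0],
  [0,-0.15,0,0,0,0],
  [0,-0.2,0,0,0,0],
  [0,-0.2,0,0,0,0],
  [0,-0.15,0,0,0,0],
  [0,-0.08,0,0,0,0],
  [0,0,0,0,0,0],
  [0,0,0,0,0,0],
])

```text
clock: 15.55
eef_pos: [498.4, -174.8, 149.9]
tool_rot: [-1.571, 0.0, 0.236]
force: [0.1, -0.2, -0.4]
width: 57.9
```

```bash
python3 - <<'E'
from h import *
s=read_state();print({k:np.round(s[k],3).tolist() for k in ("clock","qd","eef_pos","tool_rot","force","torque","width")})
out=[]
for n,o in (("side",(310,190)),("scene",(210,200))):
    im=get_image(n)[:,:,::-1];out.append(crop(im,*o,120,170,3.3))
cv2.imwrite("pics/l5.png",np.hstack(out))
E
```

```text
{'clock': 15.55, 'qd': [-0.0, 0.003, -0.0, 0.001, 0.0, 0.002, -0.0], 'eef_pos': [498.365, -174.844, 149.897], 'tool_rot': [-1.571, 0.0, 0.236], 'force': [0.095, -0.156, -0.398], 'torque': [0.037, -0.068, 0.006], 'width': 57.864}
```

View pics/l5.png

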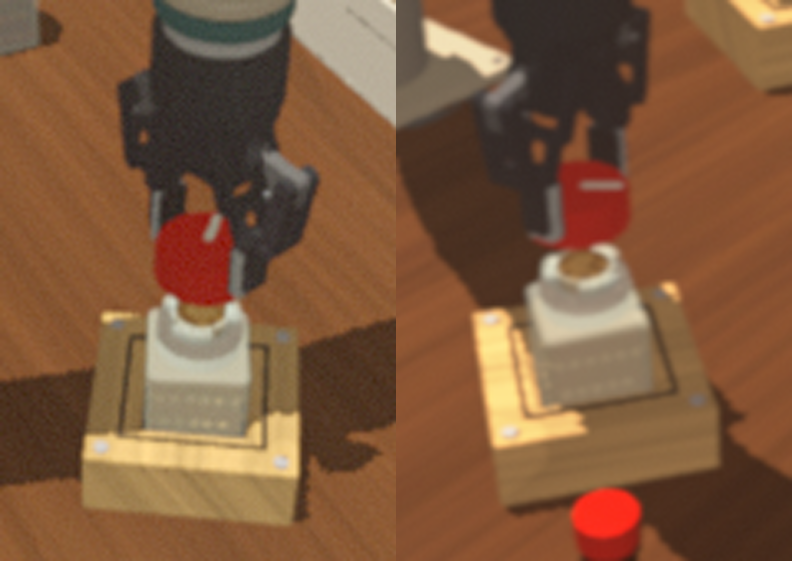

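```bash
python3 -c "
from cell import *
print(finish_job())"
```

```text
the job is handed in; nothing more can be done
None
```

I seated the closed red-lid jar in the 130 mm brace, unscrewed the lid anticlockwise and lifted it straight off. I then handed the job in at about 15.6 s. The lid is held level about 30 mm above the open mouth, with the jar upright in the pocket.

**Last checks:**
- **Pictures:** the scene and side views show the mouth open and the jar square in the pocket. I saw no change to the nearby things in those crops, but I took no full-scene picture at the end.
- **Readings:** the wrist force was −0.4 N, which is the lid alone, and the tool was level.

**What disagreed:**
- **Test lift:** the first one, about 4.5 mm, read −4.7 N, so the jar probably rose about 3 mm with the lid. I put this down to leftover turning torque (about 0.5 N m) binding the lid. I lowered it, turned the lid back about 0.05 rad to release the torque, and it then came off freely.
- **Jar height:** after that, the contact height read 108.1 mm against 107.6 mm when first pressed down. I take that as the lid's play, but did not measure the jar's height separately.
- **Turn angle:** I estimate the collar at about 1.3 rad from the tool's turn. I could not read it directly.

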